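Fit the bayonet cartridge in the air-filter unit

ROBOT

A 6-joint arm with a two-finger parallel gripper is mounted at the origin on the work surface. World frame = base frame: x ahead of the robot, y to its left, z up, the work surface at z = 0. Lengths are in m, angles in degrees, forces in N, time in s.
With the tool pointing down it reaches from about 0.3 to 0.75 m from the base axis. Payload 8.5 kg.
Tool frame: the origin (TCP) lies between the finger pads; the fingertips stand 22 mm ahead of it and the grasp point (between the pads) lies 3 mm ahead of it (env.nose_length is the distance from the TCP to the fingertips, in m); z points along the fingers, x is the direction in which the jaws open and shut, and the axes are right-handed (so a half turn about z gives the same grasp; the last joint's range is limited). The gripper opens to 85 mm and grips with 20 to 120 N. Pads are 22 mm wide; open, the fingers measure 114 mm over their backs; the gripper's body (76 mm by 85 mm) begins 54 mm behind the grasp point. The pads swing forward as they close: fully open they stand 13 mm farther back than shut.
Start: joints at [-79.716, 21.807, 74.336, -0, 83.858, -12.336], TCP at [0.212, -0.508, 0.253] pointing down, gripper open.
Joint ranges: [-178.18, 178.18], [-50.72, 133.34], [12.68, 142.11], [-81.47, 261.47], [9.98, 163.14], [-165.26, 165.26]. Speed limits (degrees/s): [136.94, 136.94, 180, 180, 180, 180].

INTERFACE

Orientations are given as a 3x3 rotation matrix whose columns are the frame's x, y, z axes.
In Python, from rig import env gives the robot as it stands.
- The arm moves only by the tool arm_command, never from a script. Its argument "steps" is a list of rows, each an object with "delta_pos": the shift along the world's x, y, z in mm, a list of three; "dr": the turn, a rotation vector about the world's x, y, z in degrees, a list of three. In form: [{"delta_pos": [dx, dy, dz], "dr": [wx, wy, wz]}, ...]. A call has 1 to 20 rows; each row shifts and turns the commanded pose from where the row before left it; what a row does not reach is not made up. A row lasts 1/10 s, in which the tool goes at most 50 mm and 8.59 degrees, less where a joint would pass 70% of its speed; a pose out of reach is approached as far as the arm can. A call with a gripper value outside its range is refused whole. "grip" is the opening, from 0 (shut) to 1 (fully open), set as the call begins (left out, the last holds). The fingers move at their own pace and stop on an object; "squeeze" is the grip in N (left out, the last holds). Time passes only in rows, so rows that do not move let the fingers close. It gives the time, the measured TCP pose, the force and the opening at its end, in the units of the state.
- env.observe(): the state, without advancing time (a new reading comes with each control period).
- env.get_image(name): name is "side" or "top" or "wrist"; returns the picture (400x640x3 uint8, blue, green, red); there is no depth.
- env.get_calibration(name): a dict with "fx", "fy", "cx", "cy" (pixels), "k1" (the pictures are not rectified: a ray, as slopes to the right and down, at radius r is drawn at 1 + k1 r^2 times it, then the intrinsics apply), "view" (4x4, takes a point from world to camera coordinates). Camera axes: x right, y up, looking along -z (the intrinsics and any distortion apply to the point x, -y, -z); pixel columns grow to the right and rows downward; lengths in m; the calibration is good to about 2 mm. A picture is of the moment at which its call begins: read the wrist's pose just before it. get_calibration takes no time and is no camera call; for the wrist camera it gives the pose at the moment of the call.
- env.close_job(): hands the job in, once; it reports no verdict.
The state is a dict: "time_s": time; "q": joint angles; "qvel": joint speeds; "joint_efforts": joint torques, N m; "position": TCP position; "tool_rot": TCP orientation; "ft_force": force on the tool from outside, world axes, zero at the start; "wrist_torque": the same for the moment, N m; "grip_width": finger opening in m.
Only numpy, scipy, OpenCV 4.12 (cv2) and the standard library are available. Lean on these libraries where they do the work, as an engineer would, in place of code of your own. Each camera call takes 0.05 s, during which the arm holds its last target. There are 200 camera calls.

TASK

Put the two-lug filter cartridge into the air-filter unit and lock its bayonet: lugs down through the two slots, press gently in against the spring, turn it clockwise (seen from above) to the stop and let the spring lift it fully home into its notch, then let go. Never force it, and leave everything else on the bench where it is.

Things in the scene. Friction and masses are not known exactly. Their poses are not given: they have to be found in the camera images.
- cartridge: Filter cartridge to fit: upright, loose on the bench, about 0.15 kg. Origin: centre of its underside, z up. Aluminium barrel 43 mm diameter, 0 to 40 mm high; foot tapered to 37 mm over the lowest 5 mm. Black grip bar on top: 40 mm long along x, 14 mm thick along y, 40 to 70 mm high. Two opposite lugs along +x and -x. A half turn about z gives the same cartridge.
- grip_bar (a point): centre of the cartridge's grip bar, 55 mm above its underside, axes as the cartridge's
- lug (a point): middle of the cartridge's +x lug, 27 mm from its axis; each lug reaches 31 mm from the axis, is 12 mm wide, and spans 12 to 17 mm above the underside
- filter_unit: Air-filter unit: fixed upright aluminium cup, 84 mm diameter, on a plywood block 130 x 110 mm (top 15 mm above the origin, let into the bench; height over the bench varies). Brass ports at +y and -y, small dial at -x. Origin on the axis, 100 mm below the cup's top face, z up.
- mouth (a point): centre of the cup's mouth in its top face, axes as the unit's. A steel ring is screwed tight into it, flush: 6 mm thick, 46 mm bore, two opposite lug slots. Height of the cartridge's underside above the unit's origin: 88 mm if the lugs rest on the ring (slots missed), 77 mm when home.
- slot_limit (a point): reference point on the rim, 30 mm from the axis, 98 degrees counter-clockwise (from above) of the unit's +x. Each run the ring is fixed at another angle, NOT measured: one lug slot lies 6 to 70 degrees clockwise of this point, the other opposite. Look, or feel: light pressure and a slow turn until the lugs drop in. Slots 15 mm wide, reaching 36 mm from the axis.
- ring_under (a point): centre of the ring's underside, the ceiling of the home notches, which lie 60 degrees clockwise of the slots; hard stop 1.5 mm (3 degrees) past home, the other way is blocked. Between slot and notch a hump hangs 4 mm under the ring: press down to pass (underside under 73 mm above the unit's origin), then it rises 4 mm. Play in the notch 1.5 mm each side.
- seat (a point): where the sprung seat's top is when free, 85 mm above the unit's origin; this point stays there. The cartridge's underside presses it down. Spring 0.8 N per mm: 6.4 N at home, 9.6 N at the hump, 11.6 N at 70.5 mm, where the cartridge meets a rigid bottom; its own weight of about 1.5 N helps.
- plain_cartridge: look-alike cartridge for another unit: same 43 mm barrel and grip bar but a round plain collar (62 mm across, 8 mm thick) instead of two lugs; loose, origin centre of underside
- gold_tin: round paint tin, 68 mm diameter, 75 mm high, brass lid; loose, origin centre of underside
- screwdriver: screwdriver with red handle, 200 mm long, lying; loose
- iron_weight: dark iron cylinder, 90 mm diameter, 55 mm high; loose, origin centre of underside
- varnish_jar: amber glass jar, 60 mm diameter, 85 mm high; loose, origin centre of underside
- corner_clamp: grey L-shaped corner clamp, about 150 x 100 mm, 30 mm high; loose
- moulding_offcut: gilded frame moulding offcut, 140 x 35 x 26 mm; loose
Mind the look-alikes: they are no part of the job. What is shaped like the cartridge but brown or turquoise is not meant.

How it is judged (in metres and radians):
On the way:
1. the cartridge is pressed in past the hump, more than 3 mm deeper than home (z of cartridge in the frame of filter_unit between 0.06 and 0.074 m and horizontal distance between cartridge and filter_unit below 0.004 m), for 0.05 s.
At the end, for the whole second after the job is handed in: The cartridge sits locked in the unit, at rest: its lug line at the ring's notches (within 37 degrees of the unit's x axis), raised into them so that its underside 77 mm (75.2 to 78.7) above the unit's origin, its axis within 3 mm of the unit's and upright within 3.4 degrees (z of cartridge in the frame of filter_unit between 0.0752 and 0.0787 m and horizontal distance between cartridge and filter_unit below 0.003 m and angle between the x axis of cartridge and the x axis of filter_unit, either way round below 0.66 rad and angle between cartridge's own z axis and vertical below 0.06 rad and linear speed of cartridge below 0.02 m/s); the robot touches nothing.
It fails at once if the cartridge is forced against the unit with more than 40 N (contact force between cartridge and filter_unit above 40 N).
It fails at once if the gripper or arm pushes the unit itself with more than 20 N (contact force between any of the fingers, the arm and filter_unit above 20 N).
It fails at once if something else on the bench is moved more than 20 mm (distance of any of plain_cartridge, gold_tin, screwdriver, iron_weight, varnish_jar, corner_clamp, moulding_offcut from where it was at the start of the episode above 0.02 m).
It also fails if it takes over 72 s, if anything falls off the work surface, if the arm or the gripper's body presses on something with over 40 N, if the wrist force passes 120 N, or if a joint passes its speed limit or range.

## Working session

There is one attempt and no reset: what is moved stays moved. The work goes in short steps, Python scripts to look and compute and a tool call to move; the robot and the scene stay as the last step left them, time stands still between calls to the robot, and variables do not carry over. Pictures are saved under pics/ and viewed, about 8 in all and at most 12, crops included, and the job is handed in when it is done.

Besides the shell and the picture viewer there is one more tool, called after "Call:" by a JSON object that holds its "method" and its "body". arm_command: Moves the arm, as the interface text tells. Its arguments: {"type":"object","properties":{"steps":{"type":"array"},"grip":{"type":"number"},"squeeze":{"type":"number"}},"required":["steps"]}

```bash
mkdir -p pics; ls; cat > h.py <<'E'
import numpy as np, cv2
from rig import env
def ray(c,u,v):
    K=np.array([[c['fx'],0,c['cx']],[0,c['fy'],c['cy']],[0,0,1.]])
    # distortion: drawn = r*(1+k1 r^2)
    p=cv2.undistortPoints(np.array([[[u,v]]],float),K,np.array([c['k1'],0,0,0,0.]))[0,0]
    V=np.array(c['view']);R=V[:3,:3];o=-R.T@V[:3,3]
    return o,R.T@np.array([p[0],-p[1],-1.])
def onz(c,u,v,z):
    o,d=ray(c,u,v);return o+d*(z-o[2])/d[2]
def proj(c,P):
    V=np.array(c['view']);p=V[:3,:3]@np.array(P)+V[:3,3]
    x,y=p[0]/-p[2],-p[1]/-p[2];s=1+c['k1']*(x*x+y*y)
    return c['fx']*x*s+c['cx'],c['fy']*y*s+c['cy']
E
python3 - <<'E'
from h import *
for n in('top','side','wrist'):
    cv2.imwrite(f'pics/{n}0.png',env.get_image(n)); c=env.get_calibration(n)
    V=np.array(c['view']);print(n,c['fx'],c['k1'],(-V[:3,:3].T@V[:3,3]).round(3))
print(env.observe()['time_s'],env.nose_length)
a=cv2.imread('pics/top0.png');b=cv2.imread('pics/side0.png')
E
```

```text
pics
top 517.4997224001664 -0.013435701947513817 [ 0.255 -0.024  1.765]
side 373.78324785282905 -0.040589769166474804 [0.185 0.6   0.744]
wrist 333.94472269166226 0.02286980065098958 [ 0.276 -0.48   0.374]
0.15 0.022
```

View pics/top0.png

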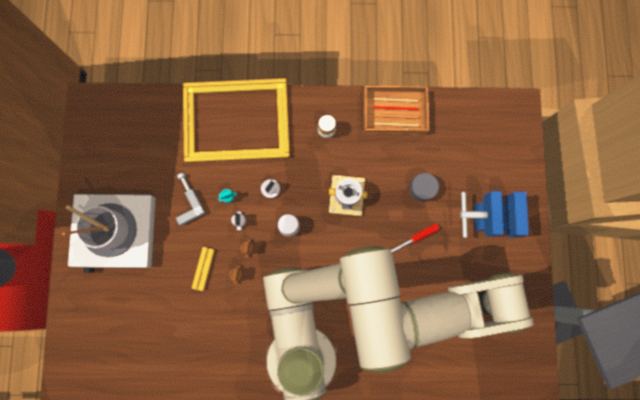

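View pics/side0.png

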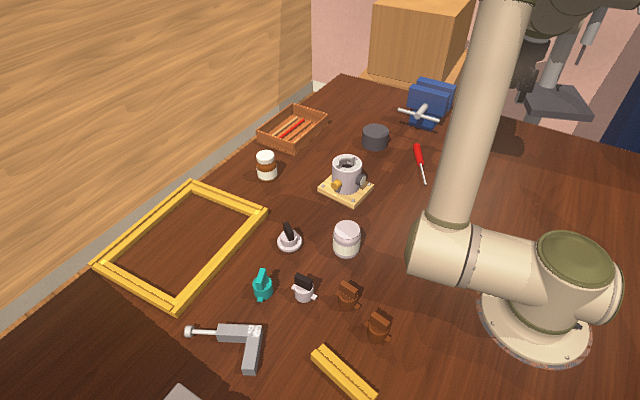

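Top view candidates are: white (238,220) with lugs sticking out, white with a round collar (270,188, the plain one), turquoise (227,196), and brown (248,247) and (236,274). The one at (238,220), seen at side (303,290), fits. The unit is at top (348,193). I'll confirm in an enlarged crop.

```bash
python3 - <<'E'
from h import *
a=cv2.imread('pics/top0.png');b=cv2.imread('pics/side0.png')
A=cv2.resize(a[170:270,200:300],(400,400),interpolation=cv2.INTER_CUBIC)
B=cv2.resize(b[260:330,260:330],(400,400),interpolation=cv2.INTER_CUBIC)
C=cv2.resize(a[160:230,312:382],(400,200*2),interpolation=cv2.INTER_CUBIC)
D=np.hstack([A,B]);cv2.imwrite('pics/c1.png',D)
ct=env.get_calibration('top');cs=env.get_calibration('side')
for n,u,v,z in(('cart',238,220,.05),('plain',270,188,.05),('unit',348,192,.1),('turq',227,196,.05),('tin',288,225,.07)):print(n,onz(ct,u,v,z).round(3))
print('side cart',onz(cs,304,290,.03).round(3), 'unit',onz(cs,347,160,.1).round(3))
E
```

```text
cart [0.459 0.217 0.05 ]
plain [0.569 0.113 0.05 ]
unit [ 0.549 -0.146  0.1  ]
turq [0.54  0.256 0.05 ]
tin [0.442 0.049 0.07 ]
side cart [0.458 0.221 0.03 ] unit [ 0.559 -0.163  0.1  ]
```

View pics/c1.png

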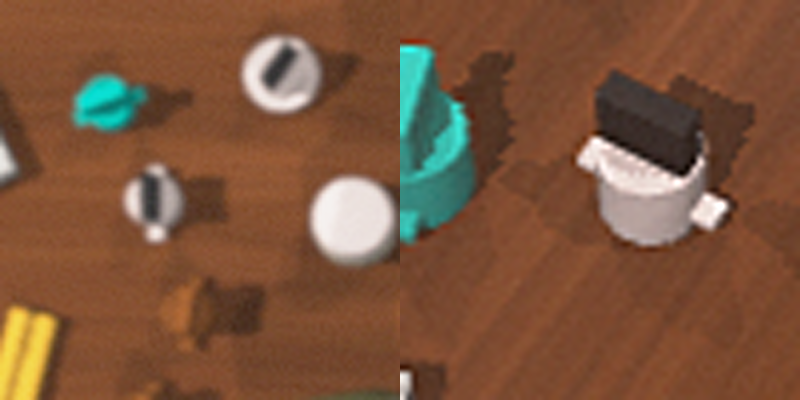

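```bash
python3 - <<'E'
from h import *
s=env.observe();c=env.get_calibration('wrist');V=np.array(c['view']);o=-V[:3,:3].T@V[:3,3];R=np.array(s['tool_rot'])
print(R.round(2),(R.T@(o-s['position'])).round(3),(V[:3,:3]@R).round(2),c['cx'],c['cy'],s['ft_force'],s['grip_width'])
E
```

```text
[[ 0.38 -0.92 -0.  ]
 [-0.92 -0.38  0.  ]
 [-0.   -0.   -1.  ]] [-0.001 -0.07  -0.121] [[ 1.   -0.    0.  ]
 [-0.   -0.96  0.27]
 [ 0.   -0.27 -0.96]] 324.9663057126016 199.10630081737736 [-0.12309234  0.3042106  -0.5534993 ] 0.0853010552110837
```

Call:
{"method": "arm_command", "body": {"steps": [{"delta_pos": [28, 30, 4], "dr": [0, 0, -1.9]}, {"delta_pos": [28, 30, 4], "dr": [0, 0, -1.9]}, {"delta_pos": [28, 30, 4], "dr": [0, 0, -1.9]}, {"delta_pos": [28, 30, 4], "dr": [0, 0, -1.9]}, {"delta_pos": [28, 30, 4], "dr": [0, 0, -1.9]}, {"delta_pos": [28, 30, 4], "dr": [0, 0, -1.9]}, {"delta_pos": [28, 30, 4], "dr": [0, 0, -1.9]}, {"delta_pos": [28, 30, 4], "dr": [0, 0, -1.9]}, {"delta_pos": [28, 30, 4], "dr": [0, 0, -1.9]}, {"delta_pos": [28, 30, 4], "dr": [0, 0, -1.9]}, {"delta_pos": [28, 30, 4], "dr": [0, 0, -1.9]}, {"delta_pos": [28, 30, 4], "dr": [0, 0, -1.7]}, {"delta_pos": [0, 0, 0], "dr": [0, 0, 0]}, {"delta_pos": [0, 0, 0], "dr": [0, 0, 0]}]}}

```text
time_s: 1.55
position: [0.5477, -0.1471, 0.3009]
tool_rot: [[0.002, -1.0, -0.001], [-1.0, -0.002, 0.0], [-0.0, 0.001, -1.0]]
ft_force: [-0.7, -0.3, -0.2]
grip_width: 0.0853
```

```bash
python3 - <<'E'
from h import *
import pickle
s=env.observe();c=env.get_calibration('wrist');im=env.get_image('wrist')
pickle.dump((c,s),open('w1.pkl','wb'));cv2.imwrite('pics/w1.png',im)
print(s['position'],s['time_s'],s['q'],proj(c,[.549,-.146,.1]))
E
```

```text
[ 0.54770341 -0.14707217  0.30086744] 1.55 [-2.69827106e+01  2.19890351e+01  6.61836532e+01 -1.40052257e-02
  9.18759072e+01  6.28929255e+01] (np.float64(324.83415368032854), np.float64(176.41624251240643))
```

View pics/w1.png

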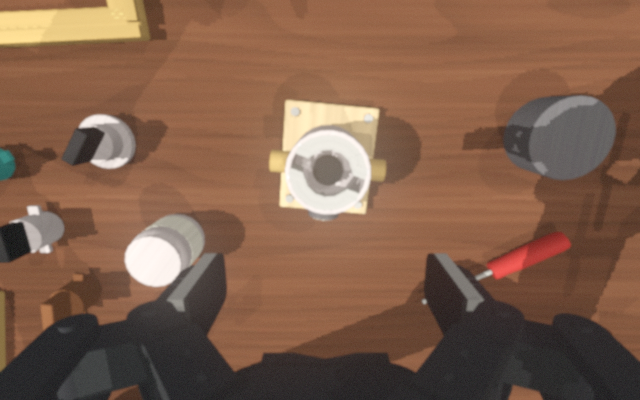

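The mouth is at about (329,171), with slots at (298,160) and (357,184). The ports are at (276,161) and (379,169), so the unit's yaw is about -4°. Next I'll fit these numerically.

```bash
python3 - <<'E'
from h import *
import pickle
c,s=pickle.load(open('w1.pkl','rb'));im=cv2.imread('pics/w1.png')
g=cv2.cvtColor(im,cv2.COLOR_BGR2HSV)
m=((g[...,1]<60)&(g[...,2]>120)).astype(np.uint8);m[:120]=0;m[225:]=0;m[:,:270]=0;m[:,390:]=0
n,l,st,ce=cv2.connectedComponentsWithStats(m);i=1+st[1:,4].argmax();print(st[i])
cn=max(cv2.findContours((l==i).astype(np.uint8),cv2.RETR_EXTERNAL,cv2.CHAIN_APPROX_NONE)[0],key=cv2.contourArea)
for z in(.09,.1,.11,.12):
    P=np.array([onz(c,*p[0],z)[:2]*1000 for p in cn],np.float32)
    (x,y),r=cv2.minEnclosingCircle(P);print(z,x,y,2*r, 'slots',[onz(c,u,v,z)[:2].round(4) for u,v in((298,160),(357,184))],[onz(c,u,v,.05)[:2].round(3) for u,v in((276,161),(379,169))])
b=cv2.imread('pics/side0.png')
def up(i,k):return cv2.resize(i,None,fx=k,fy=k,interpolation=cv2.INTER_CUBIC)
cv2.imwrite('pics/c2.png',np.hstack([up(im[125:220,280:380],4)[:360],up(b[145:215,310:380],5.143)[:360]]))
E
```

```text
[ 281  125   91   96 6280]
0.09 547.0381469726562 -144.2575225830078 103.73092651367188 slots [array([ 0.5635, -0.1191]), array([ 0.5391, -0.1788])] [array([ 0.556, -0.091]), array([ 0.547, -0.207])]
0.1 549.17138671875 -144.3155059814453 100.60597229003906 slots [array([ 0.5651, -0.1199]), array([ 0.5414, -0.1779])] [array([ 0.556, -0.091]), array([ 0.547, -0.207])]
0.11 551.3048706054688 -144.37338256835938 97.48074340820312 slots [array([ 0.5668, -0.1207]), array([ 0.5438, -0.1769])] [array([ 0.556, -0.091]), array([ 0.547, -0.207])]
0.12 553.4382934570312 -144.4312286376953 94.35563659667969 slots [array([ 0.5684, -0.1216]), array([ 0.5462, -0.1759])] [array([ 0.556, -0.091]), array([ 0.547, -0.207])]
```

View pics/c2.png

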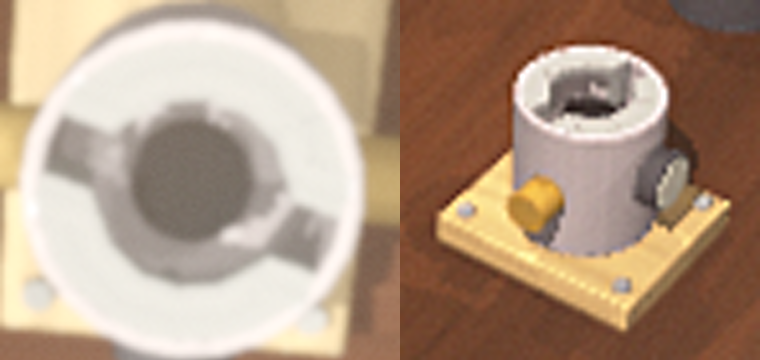

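```bash
python3 - <<'E'
from h import *
import pickle
c,s=pickle.load(open('w1.pkl','rb'));cs=env.get_calibration('side');ct=env.get_calibration('top')
o1,d1=ray(c,327.7,172.3);o2,d2=ray(cs,346.9,162.6)
t=np.linalg.lstsq(np.c_[d1,-d2],o2-o1,rcond=None)[0];print('tri',(o1+t[0]*d1).round(4),(o2+t[1]*d2).round(4))
for z in(.09,.095,.1,.105,.11):
    f=lambda u,v:onz(c,u,v,z)[:2]
    L,R,T,B=f(285,172),f(370.5,172),f(328,129.5),f(328,214.5)
    a,b=f(294.75,160.75),f(360.5,186.75);e=a-b
    print(z,np.linalg.norm(L-R).round(4),np.linalg.norm(T-B).round(4),((L+R)/2).round(4),((T+B)/2).round(4),'slot',np.linalg.norm(e).round(4),((a+b)/2).round(4),np.degrees(np.arctan2(e[1],e[0])).round(1))
E
```

```text
tri [ 0.5536 -0.1488  0.1023] [ 0.5524 -0.1495  0.1026]
0.09 0.0863 0.0873 [ 0.5514 -0.1489] [ 0.5498 -0.1492] slot 0.0717 [ 0.5495 -0.1492] 68.3
0.095 0.085 0.086 [ 0.5524 -0.1489] [ 0.5509 -0.1491] slot 0.0707 [ 0.5505 -0.1491] 68.3
0.1 0.0837 0.0847 [ 0.5534 -0.1488] [ 0.5519 -0.1491] slot 0.0696 [ 0.5515 -0.1491] 68.3
0.105 0.0824 0.0834 [ 0.5544 -0.1488] [ 0.5529 -0.1491] slot 0.0685 [ 0.5526 -0.149 ] 68.3
0.11 0.0811 0.0821 [ 0.5554 -0.1488] [ 0.5539 -0.149 ] slot 0.0674 [ 0.5536 -0.149 ] 68.3
```

Call:
{"method": "arm_command", "body": {"steps": [{"delta_pos": [-11, 46, -8], "dr": [0, 0, 0]}, {"delta_pos": [-11, 46, -8], "dr": [0, 0, 0]}, {"delta_pos": [-11, 46, -8], "dr": [0, 0, 0]}, {"delta_pos": [-11, 46, -8], "dr": [0, 0, 0]}, {"delta_pos": [-11, 46, -8], "dr": [0, 0, 0]}, {"delta_pos": [-11, 46, -8], "dr": [0, 0, 0]}, {"delta_pos": [-11, 46, -8], "dr": [0, 0, 0]}, {"delta_pos": [-11, 46, -8], "dr": [0, 0, 0]}, {"delta_pos": [0, 0, 0], "dr": [0, 0, 0]}, {"delta_pos": [0, 0, 0], "dr": [0, 0, 0]}]}}

```text
time_s: 2.6
position: [0.4593, 0.22, 0.2372]
tool_rot: [[0.001, -1.0, -0.0], [-1.0, -0.001, -0.001], [0.001, 0.0, -1.0]]
ft_force: [0.5, -0.3, 0.5]
grip_width: 0.0856
```

```bash
python3 - <<'E'
from h import *
import pickle
s=env.observe();c=env.get_calibration('wrist');im=env.get_image('wrist')
pickle.dump((c,s),open('w2.pkl','wb'));cv2.imwrite('pics/w2.png',im)
print(s['position'],s['time_s'],s['ft_force'],proj(c,[.459,.219,.07]))
u,v=map(int,proj(c,[.459,.219,.04]))
m=(im.max(2)<75).astype(np.uint8);m[260:]=0
n,l,st,ce=cv2.connectedComponentsWithStats(m)
for i in range(1,n):
    if st[i,4]>200:print(st[i],ce[i],cv2.minAreaRect(np.argwhere(l==i)[:,::-1].astype(np.float32)))
E
```

```text
[0.45929793 0.21995737 0.23723016] 2.6 [ 0.49642768 -0.25696391  0.51686637] (np.float64(326.95389758729533), np.float64(186.2260044002574))
```

View pics/w2.png

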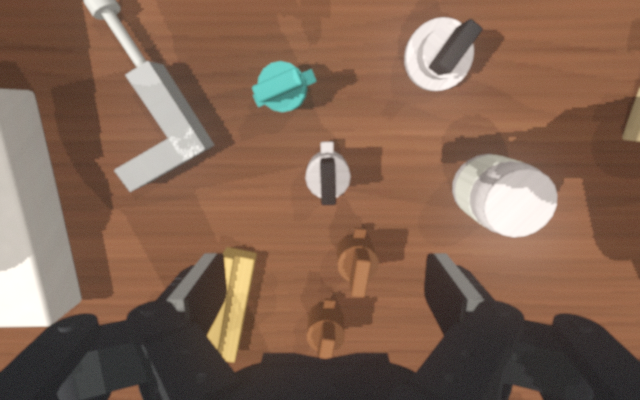

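```bash
python3 - <<'E'
from h import *
import pickle
c,s=pickle.load(open('w2.pkl','rb'));im=cv2.imread('pics/w2.png')
m=np.zeros(im.shape[:2],np.uint8);m[140:215,300:356]=(im[140:215,300:356].max(2)<70)
n,l,st,ce=cv2.connectedComponentsWithStats(m);i=1+st[1:,4].argmax();r=cv2.minAreaRect(np.argwhere(l==i)[:,::-1].astype(np.float32));print(st[i],r)
B=cv2.boxPoints(r)
W=np.array([onz(c,u,v,.07)[:2] for u,v in B]);print(W.round(4),W.mean(0))
for u,v in((328,158),(328,204),(327.5,146),(320,159),(335,159)):print(u,v,onz(c,u,v,.07).round(4),onz(c,u,v,.017).round(4))
print([onz(c,*p,.055).round(3) for p in((358,250),(280,90))])
E
```

```text
[323 159  10   4  22] ((327.5538635253906, 160.4307861328125), (2.2326252460479736, 8.930500984191895), 82.87498474121094)
[[0.4825 0.2225]
 [0.4835 0.2148]
 [0.4816 0.2146]
 [0.4806 0.2223]] [0.48205179 0.21856614]
328 158 [0.4842 0.2182 0.07  ] [0.4759 0.2177 0.017 ]
328 204 [0.4425 0.218  0.07  ] [0.4266 0.2175 0.017 ]
327.5 146 [0.4945 0.2187 0.07  ] [0.4881 0.2183 0.017 ]
320 159 [0.4833 0.2251 0.07  ] [0.4748 0.2259 0.017 ]
335 159 [0.4833 0.2121 0.07  ] [0.4748 0.2105 0.017 ]
[array([0.391, 0.188, 0.055]), array([0.541, 0.26 , 0.055])]
```

```bash
python3 - <<'E'
from h import *
import pickle
c,s=pickle.load(open('w2.pkl','rb'));im=cv2.imread('pics/w2.png')
g=im.max(2).astype(int)
print('col',[(v,g[v,326:331].mean().round()) for v in list(range(138,168))+list(range(196,212))])
for v in(170,185,198):print(v,g[v,300:356].tolist())
xc=.461
for P in((xc+.031,.2183,.017),(xc+.02,.2183,.07),(xc+.02,.2183,.04),(xc-.02,.2183,.07),(xc,.2183+.0215,.04),(xc,.2183-.0215,.04),(xc,.2183+.007,.07),(xc,.2183-.007,.07)):print(np.round(proj(c,P),1))
E
```

```text
col [(138, np.float64(146.0)), (139, np.float64(142.0)), (140, np.float64(145.0)), (141, np.float64(168.0)), (142, np.float64(206.0)), (143, np.float64(231.0)), (144, np.float64(238.0)), (145, np.float64(239.0)), (146, np.float64(239.0)), (147, np.float64(239.0)), (148, np.float64(239.0)), (149, np.float64(238.0)), (150, np.float64(237.0)), (151, np.float64(227.0)), (152, np.float64(204.0)), (153, np.float64(174.0)), (154, np.float64(170.0)), (155, np.float64(188.0)), (156, np.float64(187.0)), (157, np.float64(152.0)), (158, np.float64(98.0)), (159, np.float64(72.0)), (160, np.float64(64.0)), (161, np.float64(67.0)), (162, np.float64(73.0)), (163, np.float64(76.0)), (164, np.float64(80.0)), (165, np.float64(81.0)), (166, np.float64(82.0)), (167, np.float64(83.0)), (196, np.float64(79.0)), (197, np.float64(78.0)), (198, np.float64(78.0)), (199, np.float64(78.0)), (200, np.float64(77.0)), (201, np.float64(78.0)), (202, np.float64(77.0)), (203, np.float64(81.0)), (204, np.float64(97.0)), (205, np.float64(127.0)), (206, np.float64(149.0)), (207, np.float64(157.0)), (208, np.float64(157.0
[... 310 characters left out ...]
191, 173, 143, 120, 109, 109, 113, 111, 112]
185 [141, 142, 142, 142, 144, 144, 161, 191, 215, 224, 227, 226, 226, 228, 227, 226, 226, 226, 226, 216, 186, 135, 93, 82, 80, 80, 82, 80, 81, 79, 79, 79, 80, 79, 88, 126, 171, 193, 200, 202, 201, 201, 201, 201, 200, 201, 197, 188, 167, 138, 120, 117, 116, 115, 119, 122]
198 [139, 141, 142, 142, 142, 142, 141, 141, 142, 141, 143, 140, 141, 142, 143, 143, 141, 144, 150, 153, 142, 117, 90, 80, 80, 80, 76, 79, 76, 81, 76, 79, 79, 77, 75, 101, 134, 151, 150, 148, 147, 144, 143, 144, 146, 145, 148, 148, 149, 151, 149, 151, 150, 149, 151, 150]
[327.5 142.1]
[327.9 161.6]
[327.6 156.4]
[327.7 205.6]
[305.4 176.9]
[349.6 177. ]
[319.9 184. ]
[335.6 184. ]
```

Call:
{"method": "arm_command", "body": {"steps": [{"delta_pos": [2.2, -2, -28], "dr": [0, 0, 1.5]}, {"delta_pos": [0, 0, -29], "dr": [0, 0, 0]}, {"delta_pos": [0, 0, -29], "dr": [0, 0, 0]}, {"delta_pos": [0, 0, -29], "dr": [0, 0, 0]}, {"delta_pos": [0, 0, -29], "dr": [0, 0, 0]}, {"delta_pos": [0, 0, -27], "dr": [0, 0, 0]}, {"delta_pos": [0, 0, 0], "dr": [0, 0, 0]}, {"delta_pos": [0, 0, 0], "dr": [0, 0, 0]}]}}

```text
time_s: 3.45
position: [0.4626, 0.2172, 0.067]
tool_rot: [[0.024, -1.0, 0.0], [-1.0, -0.024, -0.0], [0.0, -0.0, -1.0]]
ft_force: [0.3, -0.4, 0.7]
grip_width: 0.0854
```

Call:
{"method": "arm_command", "body": {"steps": [{"delta_pos": [0, 0, 0], "dr": [0, 0, 0]}, {"delta_pos": [0, 0, 0], "dr": [0, 0, 0]}, {"delta_pos": [0, 0, 0], "dr": [0, 0, 0]}, {"delta_pos": [0, 0, 0], "dr": [0, 0, 0]}, {"delta_pos": [0, 0, 0], "dr": [0, 0, 0]}, {"delta_pos": [0, 0, 0], "dr": [0, 0, 0]}, {"delta_pos": [0, 0, 0], "dr": [0, 0, 0]}, {"delta_pos": [0, 0, 0], "dr": [0, 0, 0]}, {"delta_pos": [0, 0, 0], "dr": [0, 0, 0]}, {"delta_pos": [0, 0, 0], "dr": [0, 0, 0]}], "grip": 0, "squeeze": 50}}

```text
time_s: 4.45
position: [0.4619, 0.2184, 0.0666]
tool_rot: [[0.026, -1.0, 0.0], [-1.0, -0.026, 0.0], [-0.0, -0.0, -1.0]]
ft_force: [-1.5, 1.2, 5.5]
grip_width: 0.0132
```

Call:
{"method": "arm_command", "body": {"steps": [{"delta_pos": [0, 0, 15], "dr": [0, 0, 0]}, {"delta_pos": [0, 0, 35], "dr": [0, 0, 0]}, {"delta_pos": [0, 0, 45], "dr": [0, 0, 0]}, {"delta_pos": [0, 0, 45], "dr": [0, 0, 0]}, {"delta_pos": [10, -41, 0], "dr": [0, 0, 7.4]}, {"delta_pos": [10, -41, 0], "dr": [0, 0, 7.4]}, {"delta_pos": [10, -41, 0], "dr": [0, 0, 7.4]}, {"delta_pos": [10, -41, 0], "dr": [0, 0, 7.4]}, {"delta_pos": [10, -41, 0], "dr": [0, 0, 7.4]}, {"delta_pos": [10, -41, 0], "dr": [0, 0, 7.4]}, {"delta_pos": [10, -41, 0], "dr": [0, 0, 7.4]}, {"delta_pos": [10, -41, 0], "dr": [0, 0, 7.4]}, {"delta_pos": [10, -39, 0], "dr": [0, 0, 7.6]}, {"delta_pos": [0, 0, 0], "dr": [0, 0, 0]}, {"delta_pos": [0, 0, 0], "dr": [0, 0, 0]}, {"delta_pos": [0, 0, 0], "dr": [0, 0, 0]}]}}

```text
time_s: 6.05
position: [0.5514, -0.1478, 0.206]
tool_rot: [[0.929, -0.37, -0.001], [-0.37, -0.929, 0.001], [-0.001, -0.0, -1.0]]
ft_force: [-0.7, 0.3, -0.7]
grip_width: 0.0128
```

```bash
python3 - <<'E'
from h import *
import pickle
s=env.observe();c=env.get_calibration('wrist');im=env.get_image('wrist');b=env.get_image('side')
pickle.dump((c,s),open('w3.pkl','wb'));cv2.imwrite('pics/w3.png',im);cv2.imwrite('pics/s3.png',b)
print(s['position'],s['time_s'],s['ft_force'],s['grip_width'])
cs=env.get_calibration('side')
x,y,z=s['position'];R=np.array(s['tool_rot'])
print('axis wrist',proj(c,[x,y,z-.0666]),'side',proj(cs,[x,y,z-.0666]),proj(cs,[x,y,z]))
up=lambda i,k:cv2.resize(i,None,fx=k,fy=k,interpolation=cv2.INTER_CUBIC)
cv2.imwrite('pics/c3.png',np.hstack([up(im[190:390,220:420],2),up(b[90:190,300:400],4)]))
E
```

```text
[ 0.5513819  -0.14775395  0.20597815] 6.05 [-0.71540512  0.2590536  -0.67483735] 0.012829101569704019
axis wrist (np.float64(324.7876945683336), np.float64(226.56025128505217)) side (np.float64(347.56337844953134), np.float64(152.37033958612392)) (np.float64(348.7819748310515), np.float64(131.67078102188287))
```

View pics/c3.png

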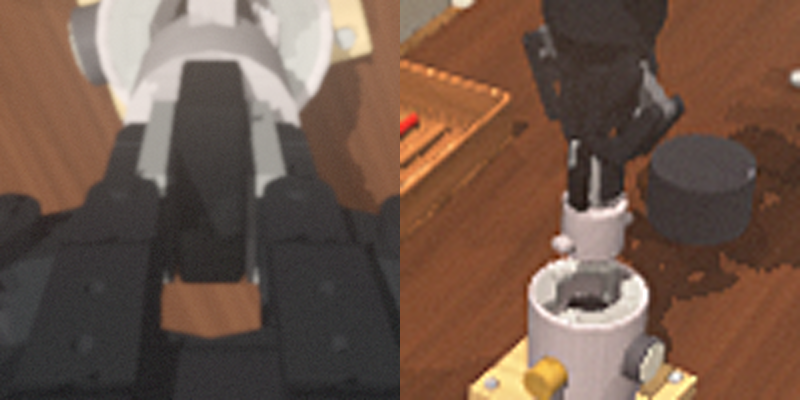

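Call:
{"method": "arm_command", "body": {"steps": [{"delta_pos": [1, -1.2, -10], "dr": [0, 0, 0]}, {"delta_pos": [0, 0, -12], "dr": [0, 0, 0]}, {"delta_pos": [0, 0, -8], "dr": [0, 0, 0]}, {"delta_pos": [0, 0, -3], "dr": [0, 0, 0]}, {"delta_pos": [0, 0, -2], "dr": [0, 0, 0]}, {"delta_pos": [0, 0, -2], "dr": [0, 0, 0]}, {"delta_pos": [0, 0, -2], "dr": [0, 0, 0]}, {"delta_pos": [0, 0, 0], "dr": [0, 0, 0]}, {"delta_pos": [0, 0, 0], "dr": [0, 0, 0]}]}}

```text
time_s: 7.05
position: [0.5528, -0.1499, 0.1675]
tool_rot: [[0.929, -0.369, 0.0], [-0.369, -0.929, -0.0], [0.0, -0.0, -1.0]]
ft_force: [-0.2, 0.1, -1.1]
grip_width: 0.0128
```

Call:
{"method": "arm_command", "body": {"steps": [{"delta_pos": [0, 0, -1.5], "dr": [0, 0, 0]}, {"delta_pos": [0, 0, -1.5], "dr": [0, 0, 0]}, {"delta_pos": [0, 0, -1], "dr": [0, 0, 0]}, {"delta_pos": [0, 0, 0], "dr": [0, 0, 0]}]}}

```text
time_s: 7.45
position: [0.5527, -0.1498, 0.1631]
tool_rot: [[0.929, -0.369, -0.0], [-0.369, -0.929, 0.0], [-0.0, -0.0, -1.0]]
ft_force: [-0.1, -0.4, -0.8]
grip_width: 0.0134
```

Call:
{"method": "arm_command", "body": {"steps": [{"delta_pos": [0, 0, -1.5], "dr": [0, 0, 0]}, {"delta_pos": [0, 0, -1.5], "dr": [0, 0, 0]}, {"delta_pos": [0, 0, -1], "dr": [0, 0, 0]}, {"delta_pos": [0, 0, -1], "dr": [0, 0, 0]}, {"delta_pos": [0, 0, 0], "dr": [0, 0, 0]}]}}

```text
time_s: 7.95
position: [0.5527, -0.1498, 0.1582]
tool_rot: [[0.929, -0.369, -0.0], [-0.369, -0.929, 0.0], [-0.0, -0.0, -1.0]]
ft_force: [0.2, 1.1, -1.3]
grip_width: 0.013
```

Call:
{"method": "arm_command", "body": {"steps": [{"delta_pos": [0, 0, -1], "dr": [0, 0, 0]}, {"delta_pos": [0, 0, -1], "dr": [0, 0, 0]}, {"delta_pos": [0, 0, 0], "dr": [0, 0, 0]}]}}

```text
time_s: 8.25
position: [0.5527, -0.1498, 0.1562]
tool_rot: [[0.929, -0.369, -0.0], [-0.369, -0.929, 0.0], [-0.0, -0.0, -1.0]]
ft_force: [-0.1, 1.3, -1.3]
grip_width: 0.0131
```

Call:
{"method": "arm_command", "body": {"steps": [{"delta_pos": [0, 0, -1], "dr": [0, 0, 0]}, {"delta_pos": [0, 0, -1], "dr": [0, 0, 0]}, {"delta_pos": [0, 0, 0], "dr": [0, 0, 0]}]}}

```text
time_s: 8.55
position: [0.5527, -0.1498, 0.1542]
tool_rot: [[0.929, -0.369, -0.0], [-0.369, -0.929, 0.0], [-0.0, -0.0, -1.0]]
ft_force: [-0.1, 1.4, 0.2]
grip_width: 0.0132
```

Call:
{"method": "arm_command", "body": {"steps": [{"delta_pos": [0, 0.5, -1], "dr": [0, 0, 0]}, {"delta_pos": [0, 0, 0], "dr": [0, 0, 0]}]}}

```text
time_s: 8.75
position: [0.5528, -0.1496, 0.1533]
tool_rot: [[0.929, -0.369, 0.0], [-0.369, -0.929, -0.001], [0.0, 0.0, -1.0]]
ft_force: [-0.4, 0.8, -2.0]
grip_width: 0.0128
```

Call:
{"method": "arm_command", "body": {"steps": [{"delta_pos": [0, 0, -1], "dr": [0, 0, 0]}, {"delta_pos": [0, 0, 0], "dr": [0, 0, 0]}]}}

```text
time_s: 8.95
position: [0.5528, -0.1496, 0.1523]
tool_rot: [[0.929, -0.369, 0.0], [-0.369, -0.929, -0.0], [0.0, 0.0, -1.0]]
ft_force: [0.3, -0.0, -0.5]
grip_width: 0.0128
```

Call:
{"method": "arm_command", "body": {"steps": [{"delta_pos": [0, 0, -1], "dr": [0, 0, 0]}, {"delta_pos": [0, 0, 0], "dr": [0, 0, 0]}]}}

```text
time_s: 9.15
position: [0.5528, -0.1496, 0.1514]
tool_rot: [[0.929, -0.369, 0.0], [-0.369, -0.929, -0.0], [0.0, 0.0, -1.0]]
ft_force: [0.4, -0.4, 0.3]
grip_width: 0.013
```

Call:
{"method": "arm_command", "body": {"steps": [{"delta_pos": [0, 0, -1], "dr": [0, 0, 0]}, {"delta_pos": [0, 0, -1], "dr": [0, 0, 0]}, {"delta_pos": [0, 0, -1], "dr": [0, 0, 0]}, {"delta_pos": [0, 0, 0], "dr": [0, 0, 0]}]}}

```text
time_s: 9.55
position: [0.5529, -0.1495, 0.1484]
tool_rot: [[0.929, -0.369, 0.0], [-0.369, -0.929, -0.0], [0.001, 0.0, -1.0]]
ft_force: [0.6, -1.1, 1.7]
grip_width: 0.0133
```

Call:
{"method": "arm_command", "body": {"steps": [{"delta_pos": [0, 0, -1], "dr": [0, 0, 0]}, {"delta_pos": [0, 0, -1], "dr": [0, 0, 0]}, {"delta_pos": [0, 0, -1], "dr": [0, 0, 0]}, {"delta_pos": [0, 0, 0], "dr": [0, 0, 0]}]}}

```text
time_s: 9.95
position: [0.5529, -0.1495, 0.1455]
tool_rot: [[0.929, -0.369, 0.001], [-0.369, -0.929, -0.0], [0.001, 0.0, -1.0]]
ft_force: [-0.0, -0.8, 4.5]
grip_width: 0.0134
```

Call:
{"method": "arm_command", "body": {"steps": [{"delta_pos": [0, 0, -1], "dr": [0, 0, 0]}, {"delta_pos": [0, 0, -1], "dr": [0, 0, 0]}, {"delta_pos": [0, 0, -1], "dr": [0, 0, 0]}, {"delta_pos": [0, 0, 0], "dr": [0, 0, 0]}]}}

```text
time_s: 10.35
position: [0.5529, -0.1495, 0.1427]
tool_rot: [[0.929, -0.369, 0.001], [-0.369, -0.929, -0.0], [0.001, 0.0, -1.0]]
ft_force: [0.0, -0.2, 7.7]
grip_width: 0.013
```

Call:
{"method": "arm_command", "body": {"steps": [{"delta_pos": [0, 0, -1], "dr": [0, 0, 0]}, {"delta_pos": [0, 0, -0.7], "dr": [0, 0, 0]}, {"delta_pos": [0, 0, 0], "dr": [0, 0, 0]}]}}

```text
time_s: 10.65
position: [0.5529, -0.1495, 0.1412]
tool_rot: [[0.929, -0.369, 0.001], [-0.369, -0.929, -0.001], [0.001, 0.0, -1.0]]
ft_force: [-0.9, -1.9, 8.1]
grip_width: 0.0135
```

Call:
{"method": "arm_command", "body": {"steps": [{"delta_pos": [0, 0, 0], "dr": [0, 0, -3]}, {"delta_pos": [0, 0, 0], "dr": [0, 0, -3]}, {"delta_pos": [0, 0, 0], "dr": [0, 0, -3]}, {"delta_pos": [0, 0, 0], "dr": [0, 0, -3]}, {"delta_pos": [0, 0, 0], "dr": [0, 0, 0]}]}}

```text
time_s: 11.15
position: [0.553, -0.1495, 0.1413]
tool_rot: [[0.831, -0.556, 0.001], [-0.556, -0.831, -0.001], [0.001, -0.0, -1.0]]
ft_force: [-1.2, -1.0, 9.0]
grip_width: 0.0129
```

Call:
{"method": "arm_command", "body": {"steps": [{"delta_pos": [0, 0, 0], "dr": [0, 0, -3]}, {"delta_pos": [0, 0, 0], "dr": [0, 0, -3]}, {"delta_pos": [0, 0, 0], "dr": [0, 0, -3]}, {"delta_pos": [0, 0, 0], "dr": [0, 0, -3]}, {"delta_pos": [0, 0, 0], "dr": [0, 0, 0]}]}}

```text
time_s: 11.65
position: [0.553, -0.1495, 0.1413]
tool_rot: [[0.698, -0.716, 0.001], [-0.716, -0.698, -0.001], [0.001, -0.001, -1.0]]
ft_force: [-0.6, -0.8, 8.5]
grip_width: 0.0131
```

Call:
{"method": "arm_command", "body": {"steps": [{"delta_pos": [0, 0, 0], "dr": [0, 0, -3]}, {"delta_pos": [0, 0, 0], "dr": [0, 0, -3]}, {"delta_pos": [0, 0, 0], "dr": [0, 0, -3]}, {"delta_pos": [0, 0, 0], "dr": [0, 0, -3]}, {"delta_pos": [0, 0, 0], "dr": [0, 0, 0]}]}}

```text
time_s: 12.15
position: [0.553, -0.1495, 0.1413]
tool_rot: [[0.533, -0.846, 0.001], [-0.846, -0.533, -0.0], [0.001, -0.001, -1.0]]
ft_force: [-0.4, -1.0, 9.1]
grip_width: 0.0131
```

```bash
python3 - <<'E'
from h import *
s=env.observe();print(s['wrist_torque'],s['ft_force'],s['q'],s['position'])
E
```

```text
[-0.02711251  0.16400194  0.01245623] [-0.44455157 -0.95595636  9.09865504] [-2.69637862e+01  2.98819302e+01  8.05506793e+01  7.32520596e-03
  6.94929113e+01  3.08001295e+01] [ 0.55301016 -0.14947007  0.14130908]
```

Call:
{"method": "arm_command", "body": {"steps": [{"delta_pos": [0, 0, 0], "dr": [0, 0, -3]}, {"delta_pos": [0, 0, 0], "dr": [0, 0, -3]}, {"delta_pos": [0, 0, 0], "dr": [0, 0, -3]}, {"delta_pos": [0, 0, 0], "dr": [0, 0, -3]}, {"delta_pos": [0, 0, 0], "dr": [0, 0, -3]}, {"delta_pos": [0, 0, 0], "dr": [0, 0, -3]}, {"delta_pos": [0, 0, 0], "dr": [0, 0, 0]}]}}

```text
time_s: 12.85
position: [0.553, -0.1494, 0.1413]
tool_rot: [[0.246, -0.969, 0.001], [-0.969, -0.246, -0.0], [0.001, -0.001, -1.0]]
ft_force: [-0.2, -0.9, 8.1]
grip_width: 0.0131
```

```bash
python3 - <<'E'
from h import *
s=env.observe();print(s['wrist_torque'],s['ft_force'])
E
```

```text
[-0.03685346  0.15566655 -0.02542432] [-0.18418623 -0.87663078  8.0635022 ]
```

Call:
{"method": "arm_command", "body": {"steps": [{"delta_pos": [0, 0, 0], "dr": [0, 0, -2]}, {"delta_pos": [0, 0, 0], "dr": [0, 0, -2]}, {"delta_pos": [0, 0, 0], "dr": [0, 0, 0]}]}}

```text
time_s: 13.15
position: [0.553, -0.1494, 0.1413]
tool_rot: [[0.178, -0.984, 0.001], [-0.984, -0.178, -0.0], [0.001, -0.001, -1.0]]
ft_force: [-1.0, -0.5, 8.6]
grip_width: 0.013
```

```bash
python3 - <<'E'
from h import *
s=env.observe();R=s['tool_rot'];print(s['wrist_torque'],s['ft_force'],np.degrees(np.arctan2(R[1][0],R[0][0])))
E
```

```text
[ 0.01127124  0.21001945 -0.03723525] [-1.02401995 -0.48031877  8.5686597 ] -79.73666632373035
```

Turned 58° so far. Now I'll feel for the stop in 1° steps.

Call:
{"method": "arm_command", "body": {"steps": [{"delta_pos": [0, 0, 0], "dr": [0, 0, -1]}, {"delta_pos": [0, 0, 0], "dr": [0, 0, -1]}, {"delta_pos": [0, 0, 0], "dr": [0, 0, 0]}]}}

```text
time_s: 13.45
position: [0.553, -0.1494, 0.1413]
tool_rot: [[0.144, -0.99, 0.001], [-0.99, -0.144, -0.0], [0.001, -0.001, -1.0]]
ft_force: [-0.8, -0.9, 7.8]
grip_width: 0.0132
```

```bash
cat > t.py <<'E'
from h import *
s=env.observe();R=s['tool_rot'];print(s['wrist_torque'],s['ft_force'],np.degrees(np.arctan2(R[1][0],R[0][0])),s['position'])
E
python3 t.py
```

```text
[0.01422021 0.20035489 0.01197007] [-0.79400543 -0.9214727   7.82286416] -81.70484571821228 [ 0.55299318 -0.14941305  0.14130529]
```

Call:
{"method": "arm_command", "body": {"steps": [{"delta_pos": [0, 0, 0], "dr": [0, 0, -1]}, {"delta_pos": [0, 0, 0], "dr": [0, 0, -1]}, {"delta_pos": [0, 0, 0], "dr": [0, 0, 0]}]}}

```text
time_s: 13.75
position: [0.553, -0.1494, 0.1413]
tool_rot: [[0.11, -0.994, 0.001], [-0.994, -0.11, -0.0], [0.0, -0.001, -1.0]]
ft_force: [-0.5, -0.4, 7.6]
grip_width: 0.0133
```

```bash
python3 t.py
```

```text
[0.00182126 0.19347812 0.05787501] [-0.54531275 -0.40135959  7.64067853] -83.69554271653473 [ 0.55300463 -0.14937114  0.14129457]
```

Call:
{"method": "arm_command", "body": {"steps": [{"delta_pos": [0, 0, 0], "dr": [0, 0, -1]}, {"delta_pos": [0, 0, 0], "dr": [0, 0, -1]}, {"delta_pos": [0, 0, 0], "dr": [0, 0, 0]}]}}

```text
time_s: 14.05
position: [0.553, -0.1492, 0.1413]
tool_rot: [[0.077, -0.997, 0.001], [-0.997, -0.077, -0.001], [0.001, -0.001, -1.0]]
ft_force: [0.6, 0.5, 7.6]
grip_width: 0.0132
```

```bash
python3 t.py
```

```text
[0.09474638 0.12007927 0.81870493] [0.64439351 0.48255588 7.63989711] -85.59444591874575 [ 0.55302706 -0.14924339  0.14130856]
```

Call:
{"method": "arm_command", "body": {"steps": [{"delta_pos": [0, 0, 0], "dr": [0, 0, 2]}, {"delta_pos": [0, 0, 0], "dr": [0, 0, 1]}, {"delta_pos": [0, 0, 1], "dr": [0, 0, 0]}, {"delta_pos": [0, 0, 1], "dr": [0, 0, 0]}, {"delta_pos": [0, 0, 1], "dr": [0, 0, 0]}, {"delta_pos": [0, 0, 0], "dr": [0, 0, 0]}]}}

```text
time_s: 14.65
position: [0.553, -0.1493, 0.1441]
tool_rot: [[0.127, -0.992, 0.001], [-0.992, -0.127, -0.0], [0.0, -0.001, -1.0]]
ft_force: [0.4, -0.6, 5.9]
grip_width: 0.0129
```

```bash
python3 t.py
```

```text
[ 0.09088795 -0.02181075 -0.00254202] [ 0.38080835 -0.64295566  5.85987277] -82.67834459683074 [ 0.55304041 -0.14925146  0.14413624]
```

Call:
{"method": "arm_command", "body": {"steps": [{"delta_pos": [0, 0, 0.7], "dr": [0, 0, 0]}, {"delta_pos": [0, 0, 0], "dr": [0, 0, 0]}]}}

```text
time_s: 14.85
position: [0.553, -0.1492, 0.1447]
tool_rot: [[0.127, -0.992, 0.001], [-0.992, -0.127, 0.0], [0.0, -0.001, -1.0]]
ft_force: [-0.1, -0.3, 5.1]
grip_width: 0.0131
```

```bash
python3 t.py
```

```text
[ 0.11315181 -0.06889915  0.02731662] [-0.0789992  -0.26212294  5.05147359] -82.67946909350923 [ 0.55303061 -0.1492476   0.14472303]
```

Call:
{"method": "arm_command", "body": {"steps": [{"delta_pos": [0, 0, 0.7], "dr": [0, 0, 0]}, {"delta_pos": [0, 0, 0], "dr": [0, 0, 0]}]}}

```text
time_s: 15.05
position: [0.553, -0.1492, 0.1454]
tool_rot: [[0.127, -0.992, 0.001], [-0.992, -0.127, 0.0], [0.0, -0.001, -1.0]]
ft_force: [0.6, 0.4, 5.7]
grip_width: 0.0132
```

```bash
python3 t.py
```

```text
[ 0.05683479 -0.05712958 -0.02391245] [0.55928568 0.44209192 5.7315944 ] -82.68122216490218 [ 0.55303922 -0.14923701  0.14536435]
```

Call:
{"method": "arm_command", "body": {"steps": [{"delta_pos": [0, 0, 0.7], "dr": [0, 0, 0]}, {"delta_pos": [0, 0, 0], "dr": [0, 0, 0]}]}}

```text
time_s: 15.25
position: [0.553, -0.1492, 0.1458]
tool_rot: [[0.127, -0.992, 0.001], [-0.992, -0.127, 0.0], [-0.0, -0.001, -1.0]]
ft_force: [2.7, 0.6, 3.6]
grip_width: 0.0134
```

```bash
python3 t.py
```

```text
[ 0.12146948 -0.37179594  0.00558726] [2.69354875 0.59731092 3.58251026] -82.67599706970366 [ 0.55300417 -0.14921379  0.14576554]
```

Call:
{"method": "arm_command", "body": {"steps": [{"delta_pos": [0, 0, 0], "dr": [0, 0, 0]}, {"delta_pos": [0, 0, 0], "dr": [0, 0, 0]}, {"delta_pos": [0, 0, 0], "dr": [0, 0, 0]}, {"delta_pos": [0, 0, 0], "dr": [0, 0, 0]}, {"delta_pos": [0, 0, 0], "dr": [0, 0, 0]}, {"delta_pos": [0, 0, 0], "dr": [0, 0, 0]}, {"delta_pos": [0, 0, 0], "dr": [0, 0, 0]}, {"delta_pos": [0, 0, 0], "dr": [0, 0, 0]}], "grip": 0.6}}

```text
time_s: 16.05
position: [0.5527, -0.1494, 0.1457]
tool_rot: [[0.127, -0.992, -0.0], [-0.992, -0.127, 0.0], [-0.0, 0.0, -1.0]]
ft_force: [-0.6, -0.3, -0.4]
grip_width: 0.051
```

Call:
{"method": "arm_command", "body": {"steps": [{"delta_pos": [0, 0, 10], "dr": [0, 0, 0]}, {"delta_pos": [0, 0, 25], "dr": [0, 0, 0]}, {"delta_pos": [0, 0, 30], "dr": [0, 0, 0]}, {"delta_pos": [0, 0, 30], "dr": [0, 0, 0]}, {"delta_pos": [0, 0, 30], "dr": [0, 0, 0]}, {"delta_pos": [0, 0, 30], "dr": [0, 0, 0]}, {"delta_pos": [0, 0, 0], "dr": [0, 0, 0]}, {"delta_pos": [0, 0, 0], "dr": [0, 0, 0]}]}}

```text
time_s: 16.85
position: [0.5526, -0.1493, 0.3013]
tool_rot: [[0.127, -0.992, 0.001], [-0.992, -0.127, -0.001], [0.001, -0.001, -1.0]]
ft_force: [0.8, 0.5, -0.7]
grip_width: 0.0512
```

```bash
python3 - <<'E'
from h import *
s=env.observe();c=env.get_calibration('wrist');im=env.get_image('wrist');b=env.get_image('side')
cv2.imwrite('pics/w4.png',im);cv2.imwrite('pics/s4.png',b);print(s['position'],s['ft_force'],s['time_s'])
print([np.round(proj(c,p)) for p in((.553,-.149,.1465),(.553,-.149,.1))])
u,v=map(int,proj(c,(.553,-.149,.12)))
up=lambda i,k:cv2.resize(i,None,fx=k,fy=k,interpolation=cv2.INTER_CUBIC)
cv2.imwrite('pics/c4.png',np.hstack([up(im[max(0,v-65):max(0,v-65)+130,u-65:u+65],400/130)[:400],up(b[110:210,300:400],4)]))
E
```

```text
[ 0.55263982 -0.14929201  0.30134537] [ 0.82113949  0.52656354 -0.74318659] 16.85
[array([325., 189.]), array([325., 178.])]
```

View pics/c4.png

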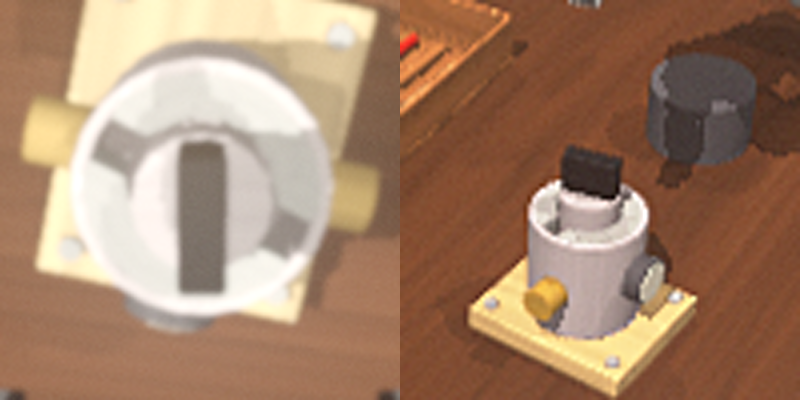

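```bash
python3 - <<'E'
from h import *
cs=env.get_calibration('side')
b=cv2.imread('pics/s4.png').max(2);print([(v,int(b[v,348])) for v in range(142,172)])
for o in(-.004,.0015):
  print([np.round(proj(cs,(.5525,-.149,o+h)),1) for h in(.147,.117,.1)])
print(env.close_job())
E
```

```text
[(142, 135), (143, 138), (144, 137), (145, 140), (146, 141), (147, 122), (148, 80), (149, 63), (150, 72), (151, 66), (152, 57), (153, 58), (154, 60), (155, 60), (156, 57), (157, 53), (158, 42), (159, 150), (160, 242), (161, 246), (162, 221), (163, 188), (164, 183), (165, 184), (166, 183), (167, 185), (168, 211), (169, 218), (170, 218), (171, 255)]
[array([347.5, 150.9]), array([347. , 159.7]), array([346.7, 164.6])]
[array([347.6, 149.3]), array([347.1, 158.1]), array([346.8, 163. ])]
the job is handed in; nothing more can be done
None
```

I fitted the cartridge, locked its bayonet, let go and handed the job in at about 17 s of the 72 s allowed. `close_job` gives no verdict.

- **Insertion:** I gripped the two-lug cartridge by its bar and lowered it with the lugs over the slots, which I measured at about 68° from the world x axis. The lugs dropped in with no jump in force.
- **Pressing in:** The depth was about 72 to 72.5 mm above the unit's origin, past the hump. The wrist felt about 10 N.
- **Turning:** I turned it clockwise until it met the stop after about 62°. The torque there reached about 0.8 N m, and I then backed off 3°.
- **Home:** It rose about 4.5 mm to the notch ceiling before I released it and lifted clear.

**Last checks:**
- The final pictures show the cartridge upright and centred, with its bar about 60° from the slots, and the nearby objects in view undisturbed.
- The side view puts the bar top at about row 149, against 149.3 expected for the home position.
- The free gripper's wrist force was about zero.

No checks failed or disagreed. The unit's height is only known to a few millimetres from the cameras. The locked height therefore rests mainly on the felt ceiling and the spring force.

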